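# Take the finished hybridisation chamber out of the slide warmer

### The job

The incubation is over: end the programme on the slide warmer by pressing its stop key and then its enter key, one after the other. Then press down the far end of the metal slide chamber so that it tips up in its nest, take it by the raised end, and set it down (do not drop it) flat inside the rim of the finned cooling plate, and let go. Leave the start key, the two plastic filler blocks and everything else on the bench alone.

Things in the scene. Friction and masses are not known exactly. Their poses are not given: they have to be found in the camera images.
- warmer: Slide warmer, fixed: white and aluminium box, 250 (x) x 270 (y) x 78 mm high. Origin on the bench under it; x runs from its front (-150 mm) to its back (+100), y to its left. The front ledge (x -150 to -70) is 60 mm high, with a display and a row of three keys; the deck behind it, 78 mm high, has three nests side by side, centres x = 10, y = -78, 0, 78 mm, each holding one piece lengthways along x.
- middle_nest (a point): Centre of the middle nest, at deck height; the outer nests lie 78 mm to its left and right (y). Each nest is a straight-walled pocket 57 mm wide (y), from 63.5 mm in front of (-x) to 71 mm beyond this point. A piece in it measures 124 x 54 x 26 mm, its top 2 mm below the deck: 1.5 mm play at sides and front, 9 mm at the far end. No room for fingers.
- middle_ridge (a point): Middle of the ridge (along y) in the middle nest's floor, 28 mm below the deck, 2.5 mm beyond the nest's centre; all nests alike. The floor is level before it, then falls at 24 deg to the far end. A piece pushed down at its far end (under 2 N) rocks over the ridge, passes balance at 11 deg and stays lying on the slope, tipped 24 deg, near end standing about 22 mm above the deck.
- stop_key_top (a point): Centre of the top of the stop key: round key 30 mm across with a white square mark, the first key to the right of the display (the left one of the three), at warmer x = -112, y = +18; its top stands 10 mm above the ledge (70 mm above the bench).
- stop_key (a joint): Travel of the stop key downwards, m: 0 up, 0.006 fully down (springs back; 1.5 N starts it, 5 N takes it fully down). It counts as pressed beyond 0.004.
- enter_key_top (a point): Centre of the top of the enter key: the wide rectangular key, 26 (x) x 42 (y) mm with a white tick, in the middle of the three, at warmer x = -112, y = -42; same height as the stop key.
- enter_key (a joint): Travel of the enter key downwards, m: as the stop key.
- start_key (a joint): Travel of the start key (small round key 22 mm across with a triangle, right end of the row, warmer x = -112, y = -102), m: 0 up, 0.006 down. Not to be pressed.
- chamber_center (a point): Centre of the hybridisation chamber: a flat closed aluminium case 124 (x) x 54 (y) x 26 (z) mm, 0.26 to 0.42 kg, evenly weighted, with a dark-framed glass window in its lid and two steel clips across it. Origin at its centre, 13 mm above its underside; x lengthways (+x to the far end as it lies in the warmer), y across, z out of the lid. At the start it lies level in one of the three nests.
- filler_a: Plain plastic filler block 124 x 54 x 26 mm without window or clips, in another nest; origin at the centre of its underside.
- filler_b: Second plain filler block, the same, in the remaining nest.
- cool_plate: Cooling plate, fixed: finned aluminium plate 162 (x) x 92 (y) mm on the bench beside the warmer, to its left or its right. Origin on the bench under its middle, x lengthways. Flat top 30 mm above the bench with a rim 4 mm wide and 5 mm high all round it: inside the rim 154 x 84 mm. The chamber lies in it lengthways, either way round.
- slide_tray: White open tray 170 x 100 x 10 mm with four glass slides, fixed, on the other side of the warmer; origin on the bench under its middle. Not used.
- slide_box: Closed plastic slide box 98 x 82 x 34 mm, bystander, loose; origin under its middle.
- reagent_bottle: Amber bottle 54 mm across, 110 mm high, bystander, loose; origin under its middle.
- beaker: Empty glass beaker 70 mm across, 90 mm high, bystander, loose; origin under its middle.
- mouse: Black computer mouse 100 x 60 x 34 mm, bystander, loose; origin under its middle.
- forceps: Steel forceps 130 mm long, 8 mm high, bystander, loose; origin under its middle.
Mind the look-alikes: they are no part of the job. What is shaped like the part that bears chamber_center but orange is not meant. What is shaped like the filler_b but yellow is not meant.

How it is judged:
By the outcome, as a careful person would: the job done as asked, in the order asked, and still so for the second after the job is handed in, with the robot touching nothing.
It also fails if it takes over 54 s, if anything falls off the work surface, if the arm or the gripper's body presses on something with over 40 N, if the wrist force passes 120 N, or if a joint passes its speed limit or range.

### The arm

A 6-joint arm with a two-finger parallel gripper is mounted at the origin on the work surface. World frame = base frame: x ahead of the robot, y to its left, z up, the work surface at z = 0. Lengths are in mm, angles in rad, forces in N, time in s.
With the tool pointing down it reaches from about 350 to 775 mm from the base axis. Payload 5.5 kg.
Tool frame: the origin (TCP) lies between the finger pads; the fingertips stand 14 mm ahead of it and the grasp point (between the pads) lies 5 mm behind it; z points along the fingers, y is the line along which they close (so a half turn about z gives the same grasp; the last joint's range is limited). The gripper opens to 85 mm and grips with 20 to 120 N. Pads are 22 mm wide; open, the fingers measure 114 mm over their backs; the gripper's body (76 mm by 85 mm) begins 54 mm behind the grasp point. The pads swing forward as they close: fully open they stand 13 mm farther back than shut.
Start: joints at [-1.289, 0.313, 0.046, 1.304, 0, 1.431], TCP at [235.407, -524.646, 245.323] pointing down, gripper open.
Joint ranges: [-2.76, 2.76], [-0.86, 1.69], [-1.03, 1.26], [-2.2, 2.34], [-1.47, 1.5], [-3.14, 3.14]. Speed limits (rad/s): [2.57, 2.57, 3.14, 3.14, 3.14, 3.14].

### API

Orientations are given as a rotation vector (axis times angle).
In Python, from workcell import manip gives the robot as it stands. The module is installed in compiled form; this text tells all that it offers.
- The arm moves only by the tool send_rows, never from a script. Its argument "motion" is a list of rows, each an object with "travel": the shift along the tool's x, y, z in mm, a list of three; "angular": the turn, a rotation vector about the tool's x, y, z in degrees, a list of three. A call has 1 to 10 rows; each row shifts and turns the commanded pose from where the row before left it, along the tool's axes as they then stand; what a row does not reach is not made up. A row lasts 1/10 s, in which the tool goes at most 50 mm and 8.59 degrees, less where a joint would pass 70% of its speed; a pose out of reach is approached as far as the arm can. A call is refused whole if a number of a shift passes 50 or a number of a turn 8.59, either way. A call with a gripper value outside its range is refused whole. "gripper" is the opening, from -1 (shut) to 1 (fully open), set as the call begins (left out, the last holds). The fingers move at their own pace and stop on an object; "grip_force" is the grip in N (left out, the last holds). Time passes only in rows, so rows that do not move let the fingers close. It gives the time, the measured TCP pose, the force, the opening and the grip force at its end, in the units of the state.
- manip.sense(): the state, without advancing time (a new reading comes with each control period).
- manip.camera(name): name is "scene" or "top"; returns the picture (400x640x3 uint8, red, green, blue); there is no depth.
- manip.camera_info(name): a dict with "mtx" (3x3 intrinsics, pixels), "k1" (the pictures are not rectified: a ray, as slopes to the right and down, at radius r is drawn at 1 + k1 r^2 times it, then the intrinsics apply), "R" (3x3) and "t" (3): a world point X has camera coordinates R X + t. Camera axes: x right, y down, z forward; pixel columns grow to the right and rows downward; lengths in mm; the calibration is good to about 2 mm. A picture is of the moment at which its call begins. camera_info takes no time and is no camera call.
- manip.close_job(): hands the job in; it is judged then, once.
The state is a dict: "clock": time; "joint_pos": joint angles; "joint_velocities": joint speeds; "effort": joint torques, N m; "tool_pos": TCP position; "tcp_rot": TCP orientation; "ft_force": force on the tool from outside, world axes, zero at the start; "wrist_torque": the same for the moment, N m; "finger_gap": finger opening in mm; "grip_force": force on a finger pad.
Only numpy, scipy, OpenCV 4.12 (cv2) and the standard library are available. Lean on these libraries where they do the work, as an engineer would, in place of code of your own. Each camera call takes 0.05 s, during which the arm holds its last target. There are 200 camera calls.

## Working session

There is one attempt and no reset: what is moved stays moved. The work goes in short steps, Python scripts to look and compute and a tool call to move; the robot and the scene stay as the last step left them, time stands still between calls to the robot, and variables do not carry over. Pictures are saved under pics/ and viewed, at most 10 in all, crops included, and the job is handed in when it is done.

Besides the shell and the picture viewer there is one more tool, called after "Emit:" by a JSON object that holds its "op" and its "data". send_rows: Moves the arm, as the interface text tells. Its arguments: {"type":"object","properties":{"motion":{"type":"array","items":{"type":"object","properties":{"travel":{"type":"array","items":{"type":"number"}},"angular":{"type":"array","items":{"type":"number"}}}}},"gripper":{"type":"number"},"grip_force":{"type":"number"}},"required":["motion"]}

```bash
mkdir -p pics; python3 - <<'E'
from workcell import manip
import cv2
for n in("scene","top"):
    cv2.imwrite(f"pics/{n}0.png",manip.camera(n)[:,:,::-1]); print(manip.camera_info(n))
print(manip.sense())
E
```

```text
{'mtx': array([[406.18415527,   0.        , 321.69491136],
       [  0.        , 406.18415527, 194.67457076],
       [  0.        ,   0.        ,   1.        ]]), 'k1': -0.010225860030282355, 'R': array([[-0.48563261,  0.87405886, -0.01349313],
       [ 0.73495482,  0.39989117, -0.54765725],
       [-0.47328889, -0.27587707, -0.83659397]]), 't': array([ 223.2018717 , -334.17983075, 1345.19445893])}
{'mtx': array([[486.46598729,   0.        , 314.00051812],
       [  0.        , 486.46598729, 200.3601629 ],
       [  0.        ,   0.        ,   1.        ]]), 'k1': -0.09122945792150883, 'R': array([[-0.01321473, -0.99986404, -0.00986284],
       [-0.99553841,  0.0140779 , -0.0933011 ],
       [ 0.09342726,  0.00858589, -0.99558909]]), 't': array([  13.13671961,  490.23595275, 1354.48265093])}
{'clock': 0.1, 'joint_pos': array([-1.28862069e+00,  3.13928712e-01,  4.50711640e-02,  1.30363759e+00,
       -1.65262140e-05,  1.43118028e+00]), 'joint_velocities': array([ 0.00015154, -0.00012776,  0.00208239,  0.00067274, -0.0016006 ,
       -0.00168513]), 'effort': array([ 2.33463310e-03, -4.81725204e+01,  2.99244493e+01,  1.26958548e-02,
       -2.02106935e-04, -7.62782605e-06]), 'tool_pos': array([ 235.2519161 , -524.16962585,  244.48734887]), 'tcp_rot': array([-3.07033100e+00, -6.57293906e-01,  2.15825523e-04]), 'ft_force': array([-0.26758031, -0.98785763,  0.85347997]), 'wrist_torque': array([-0.01135634, -0.00057152,  0.03972321]), 'grip_force': 0.0, 'finger_gap': 85.58310031777083}
```

View pics/scene0.png

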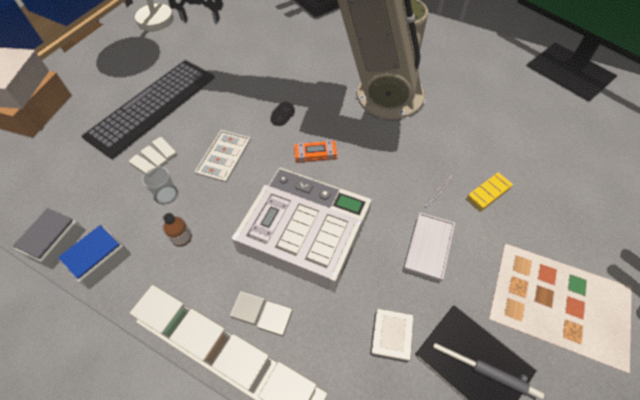

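View pics/top0.png

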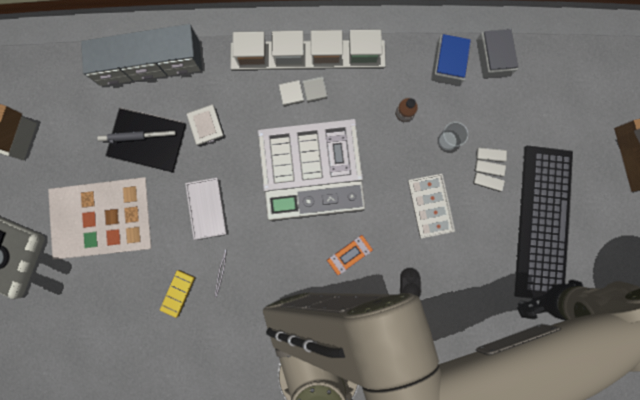

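The top view shows the warmer near (312,170), with the chamber in its right nest (338,153). The stop key is near (308,202), enter near (330,200) and start near (352,197). The cooling plate is on the left at (206,208) and the tray on the right at (432,205). The orange look-alike is at (350,254).

```bash
cat > h.py <<'E'
import numpy as np, cv2
from workcell import manip
from scipy.spatial.transform import Rotation as Ro
def ray(n,u,v):
    c=manip.camera_info(n); K=c["mtx"]; d=np.array([(u-K[0,2])/K[0,0],(v-K[1,2])/K[1,1]]); s=d.copy()
    for _ in range(10): s=d/(1+c["k1"]*(s@s))
    return -c["R"].T@c["t"], c["R"].T@np.array([*s,1])
def onz(n,u,v,z):
    o,d=ray(n,u,v); return (o+d*(z-o[2])/d[2])
def proj(n,X):
    c=manip.camera_info(n); p=c["R"]@np.asarray(X,float)+c["t"]; s=p[:2]/p[2]; s=s*(1+c["k1"]*(s@s))
    return c["mtx"][:2,:2]@s+c["mtx"][:2,2]
E
python3 - <<'E'
import cv2,numpy as np
im=cv2.imread("pics/top0.png")
c=cv2.resize(im[110:250,180:380],None,fx=4,fy=4,interpolation=cv2.INTER_CUBIC)
cv2.imwrite("pics/crop1.png",c)
s=cv2.imread("pics/scene0.png")
cv2.imwrite("pics/crop2.png",cv2.resize(s[160:290,225:465],None,fx=3.33,fy=3.33,interpolation=cv2.INTER_CUBIC))
E
```

```text
(no output)
```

View pics/crop1.png

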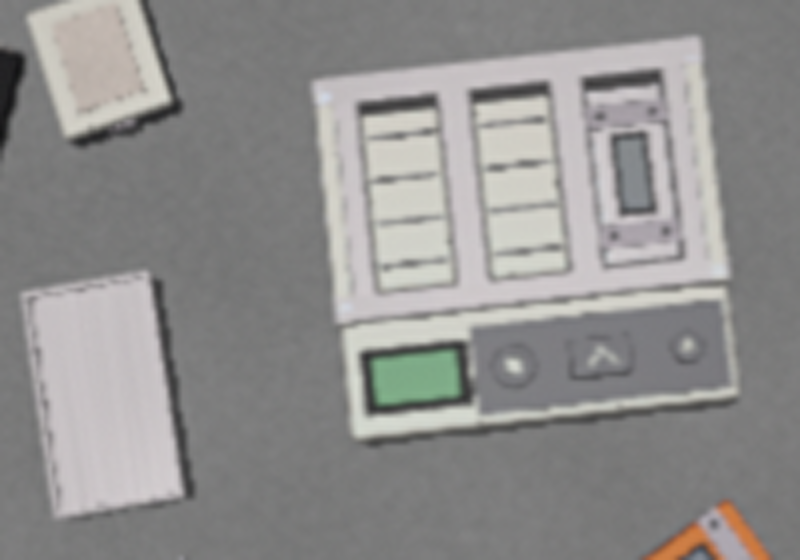

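View pics/crop2.png

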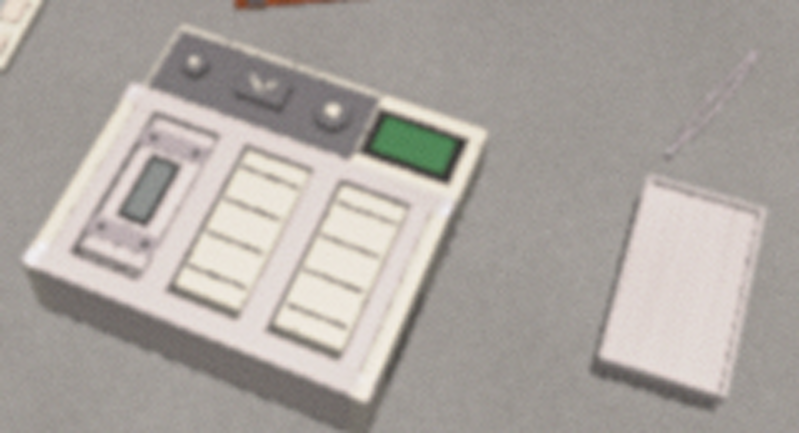

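The crops show the key centres at crop1 (514,366), (600,356) and (689,346). The plate corners are at about (22,293), (150,271), (187,495) and (57,518). Next I'll cast these points and fit the poses.

```bash
python3 - <<'E'
from h import *
def fit(n,L,off,f):
    W=[];M=[]
    for x,y,z,u,v in L:
        W.append(onz(n,(u+.5)/f-.5+off[0],(v+.5)/f-.5+off[1],z)[:2]);M.append([x,y])
    W=np.array(W);M=np.array(M,float)
    A,B=M-M.mean(0),W-W.mean(0)
    a=np.arctan2((A[:,0]*B[:,1]-A[:,1]*B[:,0]).sum(),(A*B).sum())
    R=np.array([[np.cos(a),-np.sin(a)],[np.sin(a),np.cos(a)]]); t=W.mean(0)-R@M.mean(0)
    print(n,np.degrees(a),t,"res",(W-(M@R.T+t)).round(1).tolist()); return a,t
fit("top",[(100,135,78,313,80),(100,-135,78,702,38),(-150,135,60,355,438),(-150,-135,60,738,398),(-112,18,70,514,366),(-112,-42,70,600,356),(-112,-102,70,689,346)],(180,110),4)
fit("scene",[(100,135,78,362,403),(100,-135,78,25,262),(-150,135,60,487,131),(-150,-135,60,183,27),(-112,18,70,332,111),(-112,-42,70,265,83),(-112,-102,70,194,62)],(225,160),3.33)
P=[(81,46,35),(81,-46,35),(-81,-46,35),(-81,46,35)]
fit("top",[(*p,*q) for p,q in zip(P,[(22,293),(150,271),(187,495),(57,518)])],(180,110),4)
fit("scene",[(*p,*q) for p,q in zip(P,[(722,395),(598,357),(650,177),(766,208)])],(225,160),3.33)
E
```

```text
top 5.348481359920225 [597.67024472  14.62503635] res [[-0.6, 0.3], [-0.4, -0.4], [1.1, -2.8], [-0.2, 2.3], [-0.4, 0.0], [0.0, 0.9], [0.5, -0.4]]
scene 5.312862812501616 [601.14131364  17.93982209] res [[0.7, -3.1], [-1.6, 3.2], [1.4, -2.7], [3.7, 4.5], [-0.4, -1.0], [-3.8, -0.3], [0.1, -0.6]]
top 9.439793181348819 [471.8258481  312.67175523] res [[0.2, 0.7], [-0.7, -0.4], [0.3, -0.8], [0.2, 0.6]]
scene 8.643697384702516 [474.42583842 315.97999828] res [[-1.1, -2.3], [0.3, 0.7], [1.8, 2.2], [-1.0, -0.6]]
```

```bash
cat >> h.py <<'E'
WT=np.array([599.4,16.3,0]);WR=Ro.from_euler("z",5.33,degrees=True)
PT=np.array([473.1,314.3,0]);PR=Ro.from_euler("z",9.1,degrees=True)
def go(target,R,P=None):
    "shift (in present tool axes) and turn to target TCP pos / rotation"
    s=manip.sense(); T=Ro.from_rotvec(s["tcp_rot"])
    print("shift",T.inv().apply(np.array(target)-s["tool_pos"]).round(1),"turn",np.degrees((T.inv()*R).as_rotvec()).round(2),"j6",s["joint_pos"][5].round(2),"F",s["ft_force"].round(1))
E
python3 - <<'E'
from h import *
T=Ro.from_rotvec(manip.sense()["tcp_rot"]); print(T.as_matrix().round(2))
# down, tool y along +/- warmer y
for f in (0,180):
    R=WR*Ro.from_euler("x",180,degrees=True)*Ro.from_euler("z",f,degrees=True)
    go(WT+WR.apply([-112,18,70+14+30]),R)
E
```

```text
[[ 0.91  0.41 -0.  ]
 [ 0.41 -0.91  0.  ]
 [ 0.   -0.   -1.  ]]
shift [ 453.3 -397.   131.3] turn [-0.1   0.   18.84] j6 1.43 F [-0.3 -1.   0.9]
shift [ 453.3 -397.   131.3] turn [-0.0000e+00 -1.4000e-01 -1.6116e+02] j6 1.43 F [-0.3 -1.   0.9]
```

Emit:
{"op": "send_rows", "data": {"gripper": -1, "motion": [{"travel":[32,-28,0],"angular":[0,0,0]},{"travel":[32,-28,0],"angular":[0,0,0]},{"travel":[32,-28,0],"angular":[0,0,0]},{"travel":[32,-28,0],"angular":[0,0,0]},{"travel":[32,-28,0],"angular":[0,0,0]},{"travel":[32,-28,0],"angular":[0,0,0]},{"travel":[32,-28,0],"angular":[0,0,0]},{"travel":[32,-28,0],"angular":[0,0,0]},{"travel":[32,-28,0],"angular":[0,0,0]},{"travel":[32,-28,0],"angular":[0,0,0]}]}}

```text
clock: 1.1
tool_pos: [412.9, -136.4, 245.1]
tcp_rot: [-3.072, -0.657, 0.0]
ft_force: [1.2, -0.8, -0.2]
finger_gap: 0.1
grip_force: 0.0
```

Emit:
{"op": "send_rows", "data": {"motion": [{"travel":[0,0,0],"angular":[0,0,-8.5]},{"travel":[0,0,0],"angular":[0,0,-8.5]},{"travel":[0,0,0],"angular":[0,0,-8.5]},{"travel":[0,0,0],"angular":[0,0,-8.5]},{"travel":[0,0,0],"angular":[0,0,-8.5]},{"travel":[0,0,0],"angular":[0,0,-8.5]},{"travel":[0,0,0],"angular":[0,0,-8.5]},{"travel":[0,0,0],"angular":[0,0,-8.5]},{"travel":[0,0,0],"angular":[0,0,-8.5]},{"travel":[0,0,0],"angular":[0,0,-8.5]}]}}

```text
clock: 2.1
tool_pos: [412.4, -138.0, 244.9]
tcp_rot: [-1.812, -2.565, 0.0]
ft_force: [0.4, -0.1, 0.1]
finger_gap: -0.2
grip_force: 0.0
```

Emit:
{"op": "send_rows", "data": {"motion": [{"travel":[0,0,0],"angular":[0,0,-8.5]},{"travel":[0,0,0],"angular":[0,0,-8.5]},{"travel":[0,0,0],"angular":[0,0,-8.5]},{"travel":[0,0,0],"angular":[0,0,-8.5]},{"travel":[0,0,0],"angular":[0,0,-8.5]},{"travel":[0,0,0],"angular":[0,0,-8.5]},{"travel":[0,0,0],"angular":[0,0,-8.5]},{"travel":[0,0,0],"angular":[0,0,-8.5]},{"travel":[0,0,0],"angular":[0,0,-8.1]},{"travel":[0,0,0],"angular":[0,0,0]}]}}

```text
clock: 3.1
tool_pos: [412.5, -138.0, 245.0]
tcp_rot: [0.145, -3.138, -0.001]
ft_force: [-0.6, -0.0, -0.1]
finger_gap: 0.4
grip_force: 0.0
```

```bash
cat >> h.py <<'E'
DN=WR*Ro.from_euler("xz",[180,180],degrees=True)
DN=WR*Ro.from_matrix(np.diag([-1.,1,-1]))
E
python3 - <<'E'
from h import *
go(WT+WR.apply([-112,18,70+14+15]),DN); print(manip.sense()["clock"],manip.sense()["joint_pos"].round(2))
E
```

```text
shift [-88.4 154.3 146. ] turn [ 0.02 -0.04 -0.04] j6 -0.6 F [-0.6 -0.  -0.1]
3.1 [-0.51  0.04 -0.29  1.24 -0.   -0.6 ]
```

Emit:
{"op": "send_rows", "data": {"motion": [{"travel":[-17.7,30.9,22]},{"travel":[-17.7,30.9,22]},{"travel":[-17.7,30.9,22]},{"travel":[-17.7,30.9,22]},{"travel":[-17.6,30.7,22]},{"travel":[0,0,20]},{"travel":[0,0,0]}]}}

```text
invalid input at $.motion[0]: expected keys travel, angular
```

```bash
python3 - <<'E'
from h import *
go(WT+WR.apply([-112,18,70+14]),DN)
t=manip.sense()["tool_pos"]
A=[]
for n in("scene","top"):
    im=manip.camera(n)[:,:,::-1]; u=proj(n,t+[0,0,-14]); print(n,u,proj(n,WT+WR.apply([-112,18,70])))
    x,y=int(u[0])-50,int(u[1])-40
    A.append(cv2.resize(im[y:y+100,x:x+100],None,fx=4,fy=4,interpolation=cv2.INTER_CUBIC)); print(x,y)
cv2.imwrite("pics/a1.png",np.hstack(A))
E
```

```text
shift [-88.4 154.3 161. ] turn [ 0.02 -0.04 -0.04] j6 -0.6 F [-0.6 -0.  -0.1]
scene [280.53213955 107.87414796] [324.38570384 192.48991351]
230 67
top [373.9529557  223.81481855] [307.49432694 200.35916011]
323 183
```

View pics/a1.png

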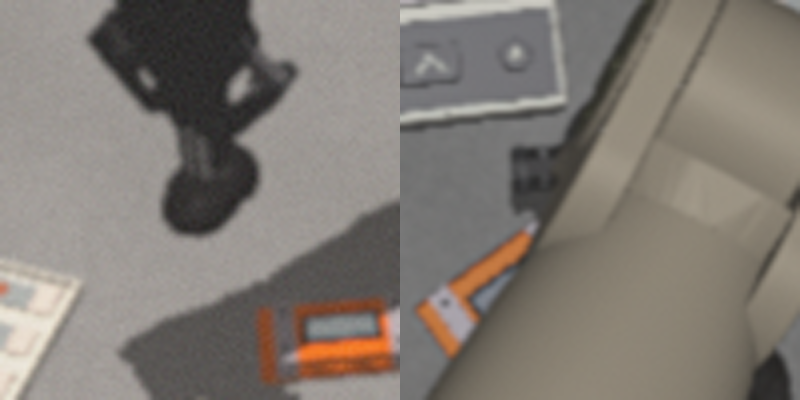

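The move was refused because rows need both keys. The picture shows the shut fingers ending near crop (190,150), close to the projected tip (202,163). The dark disc below them is the mouse.

Emit:
{"op": "send_rows", "data": {"motion": [{"travel":[-17.7,30.9,22],"angular":[0,0,0]},{"travel":[-17.7,30.9,22],"angular":[0,0,0]},{"travel":[-17.7,30.9,22],"angular":[0,0,0]},{"travel":[-17.7,30.9,22],"angular":[0,0,0]},{"travel":[-17.6,30.7,22],"angular":[0,0,0]},{"travel":[0,0,20],"angular":[0,0,0]},{"travel":[0,0,0],"angular":[0,0,0]}]}}

```text
clock: 3.9
tool_pos: [484.5, 24.8, 112.5]
tcp_rot: [0.144, -3.133, -0.001]
ft_force: [-1.4, -0.1, -1.6]
finger_gap: -0.1
grip_force: 0.0
```

```bash
python3 - <<'E'
from h import *
go(WT+WR.apply([-112,18,70+14]),DN)
t=manip.sense()["tool_pos"]
A=[]
for n in("scene","top"):
    im=manip.camera(n)[:,:,::-1]; u=proj(n,t+[0,0,-14]); print(n,u,proj(n,WT+WR.apply([-112,18,70])))
    x,y=int(u[0])-50,int(u[1])-40
    A.append(cv2.resize(im[y:y+100,x:x+100],None,fx=4,fy=4,interpolation=cv2.INTER_CUBIC)); print(x,y)
cv2.imwrite("pics/a2.png",np.hstack(A))
E
```

```text
shift [-1.8 -1.2 28.5] turn [ 0.06 -0.33 -0.07] j6 -0.21 F [-1.4 -0.1 -1.6]
scene [324.98891307 185.910485  ] [324.38570384 192.48991351]
274 145
top [306.87064261 200.0253259 ] [307.49432694 200.35916011]
256 160
```

View pics/a2.png

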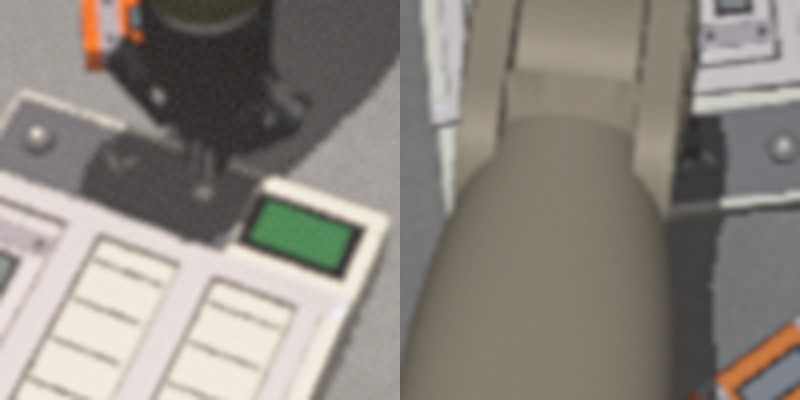

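The fingertips sit just above the stop key at scene crop (205,185). Going down.

Emit:
{"op": "send_rows", "data": {"motion": [{"travel":[-1.8,-1.2,10],"angular":[0,0,0]},{"travel":[0,0,10],"angular":[0,0,0]},{"travel":[0,0,5],"angular":[0,0,0]},{"travel":[0,0,3],"angular":[0,0,0]},{"travel":[0,0,2],"angular":[0,0,0]},{"travel":[0,0,0],"angular":[0,0,0]}]}}

```text
clock: 4.6
tool_pos: [488.4, 22.5, 85.1]
tcp_rot: [0.144, -3.138, 0.0]
ft_force: [-0.9, -0.7, 1.2]
finger_gap: 0.0
grip_force: 0.0
```

Emit:
{"op": "send_rows", "data": {"motion": [{"travel":[0,0,1.5],"angular":[0,0,0]},{"travel":[0,0,1.5],"angular":[0,0,0]},{"travel":[0,0,0],"angular":[0,0,0]}]}}

```text
clock: 4.9
tool_pos: [488.8, 22.5, 82.5]
tcp_rot: [-0.144, 3.138, -0.0]
ft_force: [0.3, -0.9, 2.5]
finger_gap: -0.1
grip_force: 1.1
```

Emit:
{"op": "send_rows", "data": {"motion": [{"travel":[0,0,1.5],"angular":[0,0,0]},{"travel":[0,0,1.5],"angular":[0,0,0]},{"travel":[0,0,0],"angular":[0,0,0]}]}}

```text
clock: 5.2
tool_pos: [488.8, 22.5, 79.4]
tcp_rot: [-0.144, 3.138, -0.0]
ft_force: [0.5, 0.8, 4.0]
finger_gap: 0.4
grip_force: 2.0
```

Emit:
{"op": "send_rows", "data": {"motion": [{"travel":[0,0,1],"angular":[0,0,0]},{"travel":[0,0,0],"angular":[0,0,0]}]}}

```text
clock: 5.4
tool_pos: [488.8, 22.5, 78.4]
tcp_rot: [-0.144, 3.138, -0.0]
ft_force: [0.2, 0.5, 4.8]
finger_gap: -0.1
grip_force: 2.3
```

Emit:
{"op": "send_rows", "data": {"motion": [{"travel":[0,0,0.8],"angular":[0,0,0]},{"travel":[0,0,0],"angular":[0,0,0]}]}}

```text
clock: 5.6
tool_pos: [488.9, 22.5, 78.0]
tcp_rot: [-0.144, 3.137, -0.0]
ft_force: [-0.1, -0.1, 8.2]
finger_gap: 0.0
grip_force: 3.8
```

Emit:
{"op": "send_rows", "data": {"motion": [{"travel":[0,0,-10],"angular":[0,0,0]},{"travel":[0,0,-12],"angular":[0,0,0]},{"travel":[0,-30,0],"angular":[0,0,0]},{"travel":[0,-30,0],"angular":[0,0,0]},{"travel":[0,0,8],"angular":[0,0,0]},{"travel":[0,0,6],"angular":[0,0,0]},{"travel":[0,0,0],"angular":[0,0,0]}]}}

```text
clock: 6.3
tool_pos: [492.6, -36.4, 84.4]
tcp_rot: [0.145, -3.135, -0.002]
ft_force: [0.1, 0.4, 0.1]
finger_gap: -0.1
grip_force: 0.0
```

```bash
python3 - <<'E'
from h import *
go(WT+WR.apply([-112,-42,70+14]),DN)
E
```

```text
shift [0.8 0.5 0.4] turn [ 0.07 -0.16 -0.04] j6 -0.33 F [0.1 0.4 0.1]
```

Emit:
{"op": "send_rows", "data": {"motion": [{"travel":[0.5,0.5,2],"angular":[0,0,0]},{"travel":[0,0,2],"angular":[0,0,0]},{"travel":[0,0,1.5],"angular":[0,0,0]},{"travel":[0,0,1],"angular":[0,0,0]},{"travel":[0,0,0],"angular":[0,0,0]}]}}

```text
clock: 6.8
tool_pos: [493.1, -36.1, 79.0]
tcp_rot: [0.145, -3.138, -0.001]
ft_force: [-2.8, 2.6, 3.5]
finger_gap: 0.1
grip_force: 2.1
```

Emit:
{"op": "send_rows", "data": {"motion": [{"travel":[0,0,0.6],"angular":[0,0,0]},{"travel":[0,0,0],"angular":[0,0,0]}]}}

```text
clock: 7.0
tool_pos: [493.4, -36.4, 78.4]
tcp_rot: [-0.145, 3.138, 0.001]
ft_force: [-3.3, 3.3, 4.4]
finger_gap: 0.4
grip_force: 2.3
```

Emit:
{"op": "send_rows", "data": {"motion": [{"travel":[0,0,0.7],"angular":[0,0,0]},{"travel":[0,0,0],"angular":[0,0,0]}]}}

```text
clock: 7.2
tool_pos: [493.5, -36.6, 78.0]
tcp_rot: [-0.145, 3.138, 0.0]
ft_force: [-3.1, 3.6, 7.0]
finger_gap: 0.1
grip_force: 3.4
```

Emit:
{"op": "send_rows", "data": {"motion": [{"travel":[0,0,-15],"angular":[0,0,0]},{"travel":[0,0,-30],"angular":[0,0,0]},{"travel":[-40,-8,0],"angular":[0,0,0]},{"travel":[-40,-8,0],"angular":[0,0,0]},{"travel":[-40,-8,0],"angular":[0,0,0]},{"travel":[-40,-8,0],"angular":[0,0,0]},{"travel":[-15,-4,0],"angular":[0,0,0]},{"travel":[0,0,0],"angular":[0,0,0]}]}}

```text
clock: 8.0
tool_pos: [673.6, -57.7, 121.4]
tcp_rot: [-0.143, 3.137, -0.002]
ft_force: [-0.4, 0.2, 0.8]
finger_gap: 0.1
grip_force: 0.0
```

```bash
python3 - <<'E'
from h import *
go(WT+WR.apply([63,-78,76+14]),DN)
t=manip.sense()["tool_pos"];A=[]
for n in("scene","top"):
    im=manip.camera(n)[:,:,::-1]; u=proj(n,t+[0,0,-14]); print(n,u)
    x,y=int(u[0])-50,int(u[1])-50
    A.append(cv2.resize(im[y:y+100,x:x+100],None,fx=4,fy=4,interpolation=cv2.INTER_CUBIC)); print(x,y)
cv2.imwrite("pics/a3.png",np.hstack(A))
E
```

```text
shift [ 4.1  2.6 31.4] turn [-0.08  0.08 -0.09] j6 -0.29 F [-0.4  0.2  0.8]
scene [255.28794716 228.36675455]
205 178
top [336.540322   129.51270144]
286 79
```

View pics/a3.png

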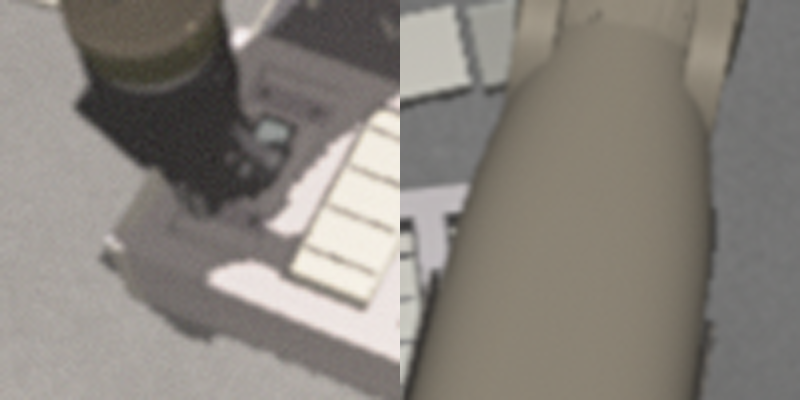

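The fingers stand over the far end of the chamber, as projected (scene crop (200,205)). Lowering to press.

Emit:
{"op": "send_rows", "data": {"motion": [{"travel":[4,2.6,0],"angular":[0,0,0]},{"travel":[0,0,15],"angular":[0,0,0]},{"travel":[0,0,10],"angular":[0,0,0]},{"travel":[0,0,4],"angular":[0,0,0]},{"travel":[0,0,3],"angular":[0,0,0]},{"travel":[0,0,3],"angular":[0,0,0]},{"travel":[0,0,0],"angular":[0,0,0]}]}}

```text
clock: 8.8
tool_pos: [666.8, -54.3, 87.6]
tcp_rot: [0.144, -3.138, 0.0]
ft_force: [-0.2, 0.3, -0.4]
finger_gap: -0.5
grip_force: 0.0
```

Emit:
{"op": "send_rows", "data": {"motion": [{"travel":[0,0,2],"angular":[0,0,0]},{"travel":[0,0,2],"angular":[0,0,0]},{"travel":[0,0,2],"angular":[0,0,0]},{"travel":[0,0,2],"angular":[0,0,0]},{"travel":[0,0,2],"angular":[0,0,0]},{"travel":[0,0,0],"angular":[0,0,0]}]}}

```text
clock: 9.4
tool_pos: [666.5, -54.3, 77.2]
tcp_rot: [0.144, -3.138, -0.0]
ft_force: [0.1, 0.4, -1.0]
finger_gap: 0.1
grip_force: 0.0
```

Emit:
{"op": "send_rows", "data": {"motion": [{"travel":[0,0,2],"angular":[0,0,0]},{"travel":[0,0,2],"angular":[0,0,0]},{"travel":[0,0,0],"angular":[0,0,0]}]}}

```text
clock: 9.7
tool_pos: [667.2, -54.3, 74.3]
tcp_rot: [-0.144, 3.137, -0.001]
ft_force: [0.6, -0.3, 2.2]
finger_gap: -0.1
grip_force: 1.0
```

Emit:
{"op": "send_rows", "data": {"motion": [{"travel":[0,0,-25],"angular":[0,0,0]},{"travel":[0,0,-45],"angular":[0,0,0]},{"travel":[20,0,-45],"angular":[0,0,0]},{"travel":[50,0,0],"angular":[0,0,0]},{"travel":[46,0,0],"angular":[0,0,0]},{"travel":[0,0,0],"angular":[0,0,0]}], "gripper": -1}}

```text
clock: 10.3
tool_pos: [543.1, -63.7, 187.1]
tcp_rot: [0.142, -3.129, -0.004]
ft_force: [0.5, 0.3, 0.1]
finger_gap: 0.2
grip_force: 0.0
```

```bash
python3 - <<'E'
from h import *
go(WT+WR.apply([-45,-78,120]),DN)
im=manip.camera("scene")[:,:,::-1]
cv2.imwrite("pics/a4.png",cv2.resize(im[160:270,225:355],None,fx=5,fy=5,interpolation=cv2.INTER_CUBIC))
E
```

```text
shift [-19.1  -3.7  66.9] turn [ 0.16 -0.51 -0.12] j6 -0.35 F [0.5 0.3 0.1]
```

View pics/a4.png

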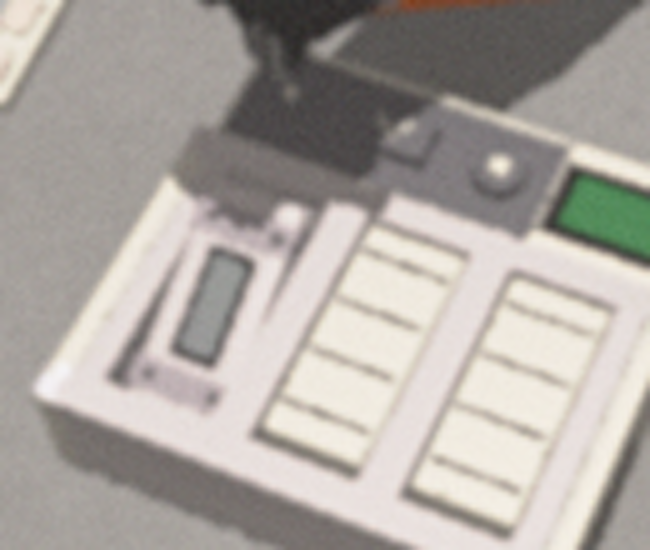

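The chamber is tipped, with its raised near end at crop (250,225) and its far end in the pocket. I'll open to about 70 mm, straddle the raised end, and touch the deck lightly to calibrate the tip height.

Emit:
{"op": "send_rows", "data": {"gripper": 0.65, "motion": [{"travel":[-17,-2,0],"angular":[0,0,0]},{"travel":[-17,-1.7,0],"angular":[0,0,0]},{"travel":[0,0,0],"angular":[0,0,0]},{"travel":[0,0,0],"angular":[0,0,0]},{"travel":[0,0,0],"angular":[0,0,0]},{"travel":[0,0,0],"angular":[0,0,0]}]}}

```text
clock: 10.95
tool_pos: [585.1, -65.4, 188.6]
tcp_rot: [0.144, -3.138, -0.0]
ft_force: [-0.2, 0.2, 0.2]
finger_gap: 70.3
grip_force: 0.0
```

```bash
python3 - <<'E'
from h import *
go(WT+WR.apply([-30,-78,100]),DN)
im=manip.camera("scene")[:,:,::-1]
cv2.imwrite("pics/a5.png",cv2.resize(im[130:250,215:345],None,fx=5,fy=5,interpolation=cv2.INTER_CUBIC)[:600])
E
```

```text
shift [ 8.2  2.1 88.6] turn [ 0.   -0.03 -0.06] j6 -0.34 F [-0.2  0.2  0.2]
```

View pics/a5.png

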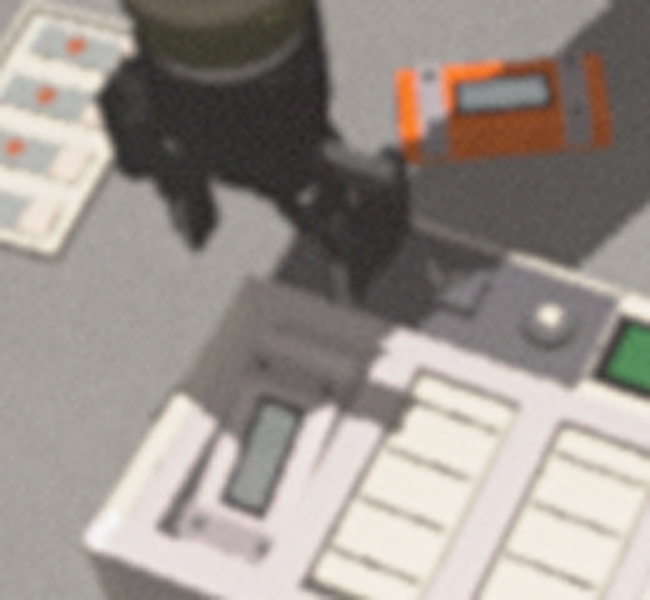

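The open fingers straddle the raised end, with their tips near crop (195,245) and (370,290).

Emit:
{"op": "send_rows", "data": {"motion": [{"travel":[8,2,20],"angular":[0,0,0]},{"travel":[0,0,30],"angular":[0,0,0]},{"travel":[0,0,20],"angular":[0,0,0]},{"travel":[0,0,10],"angular":[0,0,0]},{"travel":[0,0,0],"angular":[0,0,0]},{"travel":[0,0,0],"angular":[0,0,0]}]}}

```text
clock: 11.6
tool_pos: [577.8, -64.4, 109.5]
tcp_rot: [-0.144, 3.137, -0.001]
ft_force: [0.3, 0.3, 0.6]
finger_gap: 70.1
grip_force: 0.0
```

```bash
python3 - <<'E'
from h import *
go(WT+WR.apply([-30,-78,86]),DN)
E
```

```text
shift [ 1.   0.3 23.5] turn [-0.02  0.06 -0.07] j6 -0.34 F [0.3 0.3 0.6]
```

Emit:
{"op": "send_rows", "data": {"motion": [{"travel":[1,0,6],"angular":[0,0,0]},{"travel":[0,0,6],"angular":[0,0,0]},{"travel":[0,0,3],"angular":[0,0,0]},{"travel":[0,0,2],"angular":[0,0,0]},{"travel":[0,0,0],"angular":[0,0,0]}]}}

```text
clock: 12.1
tool_pos: [576.2, -64.3, 91.3]
tcp_rot: [0.144, -3.138, -0.0]
ft_force: [-0.1, -0.1, 0.1]
finger_gap: 70.1
grip_force: 0.0
```

Emit:
{"op": "send_rows", "data": {"motion": [{"travel":[0,0,1.5],"angular":[0,0,0]},{"travel":[0,0,1.5],"angular":[0,0,0]},{"travel":[0,0,0],"angular":[0,0,0]}]}}

```text
clock: 12.4
tool_pos: [576.3, -64.3, 88.5]
tcp_rot: [0.144, -3.138, 0.0]
ft_force: [-0.1, 1.1, 0.3]
finger_gap: 70.2
grip_force: 0.0
```

Emit:
{"op": "send_rows", "data": {"motion": [{"travel":[0,0,1.5],"angular":[0,0,0]},{"travel":[0,0,0],"angular":[0,0,0]}]}}

```text
clock: 12.6
tool_pos: [576.3, -64.3, 87.0]
tcp_rot: [0.144, -3.138, 0.0]
ft_force: [-0.0, 0.8, -1.3]
finger_gap: 70.5
grip_force: 0.0
```

Emit:
{"op": "send_rows", "data": {"motion": [{"travel":[0,0,1.5],"angular":[0,0,0]},{"travel":[0,0,0],"angular":[0,0,0]}]}}

```text
clock: 12.8
tool_pos: [576.2, -64.3, 85.5]
tcp_rot: [0.144, -3.138, 0.0]
ft_force: [-0.0, 0.3, 0.5]
finger_gap: 70.8
grip_force: 0.0
```

Emit:
{"op": "send_rows", "data": {"motion": [{"travel":[0,0,1.2],"angular":[0,0,0]},{"travel":[0,0,0],"angular":[0,0,0]}]}}

```text
clock: 13.0
tool_pos: [576.2, -64.3, 84.3]
tcp_rot: [0.144, -3.138, 0.0]
ft_force: [-0.4, -0.4, 0.6]
finger_gap: 70.4
grip_force: 0.0
```

Emit:
{"op": "send_rows", "data": {"motion": [{"travel":[0,0,1],"angular":[0,0,0]},{"travel":[0,0,0],"angular":[0,0,0]}]}}

```text
clock: 13.2
tool_pos: [576.3, -64.3, 84.2]
tcp_rot: [-0.144, 3.138, -0.0]
ft_force: [-1.7, 0.4, 3.9]
finger_gap: 70.6
grip_force: 2.3
```

Emit:
{"op": "send_rows", "data": {"motion": [{"travel":[0,0,-8],"angular":[0,0,0]},{"travel":[0,0,0],"angular":[0,0,0]}]}}

```text
clock: 13.4
tool_pos: [577.1, -64.6, 92.7]
tcp_rot: [-0.144, 3.136, -0.001]
ft_force: [-0.1, -0.5, 0.2]
finger_gap: 70.7
grip_force: 0.0
```

Emit:
{"op": "send_rows", "data": {"gripper": -1, "grip_force": 80, "motion": [{"travel":[0,0,0],"angular":[0,0,0]},{"travel":[0,0,0],"angular":[0,0,0]},{"travel":[0,0,0],"angular":[0,0,0]},{"travel":[0,0,0],"angular":[0,0,0]},{"travel":[0,0,0],"angular":[0,0,0]}]}}

```text
clock: 13.9
tool_pos: [576.7, -64.5, 91.9]
tcp_rot: [-0.144, 3.137, -0.001]
ft_force: [-0.3, -1.2, 4.7]
finger_gap: 51.7
grip_force: 83.6
```

Emit:
{"op": "send_rows", "data": {"motion": [{"travel":[0,0,-3],"angular":[0,0,0]},{"travel":[0,0,-5],"angular":[0,0,0]},{"travel":[0,0,-10],"angular":[0,0,0]},{"travel":[0,0,-15],"angular":[0,0,0]},{"travel":[0,0,-20],"angular":[0,0,0]},{"travel":[0,0,-20],"angular":[0,0,0]},{"travel":[0,0,-20],"angular":[0,0,0]},{"travel":[0,0,0],"angular":[0,0,0]},{"travel":[0,0,0],"angular":[0,0,0]}]}}

```text
clock: 14.8
tool_pos: [576.2, -64.1, 184.4]
tcp_rot: [-0.145, 3.138, 0.0]
ft_force: [0.0, 0.1, -3.6]
finger_gap: 51.7
grip_force: 84.3
```

```bash
python3 - <<'E'
from h import *
go(WT+WR.apply([-30,-78,185]),DN); print(manip.sense()["wrist_torque"])
im=manip.camera("scene")[:,:,::-1]
cv2.imwrite("pics/a6.png",cv2.resize(im[120:260,195:355],None,fx=4,fy=4,interpolation=cv2.INTER_CUBIC)[:600])
E
```

```text
shift [-0.6 -0.1 -0.6] turn [ 0.01  0.01 -0.05] j6 -0.34 F [ 0.   0.1 -3.6]
[ 0.03238779  0.18423661 -0.02861654]
```

View pics/a6.png

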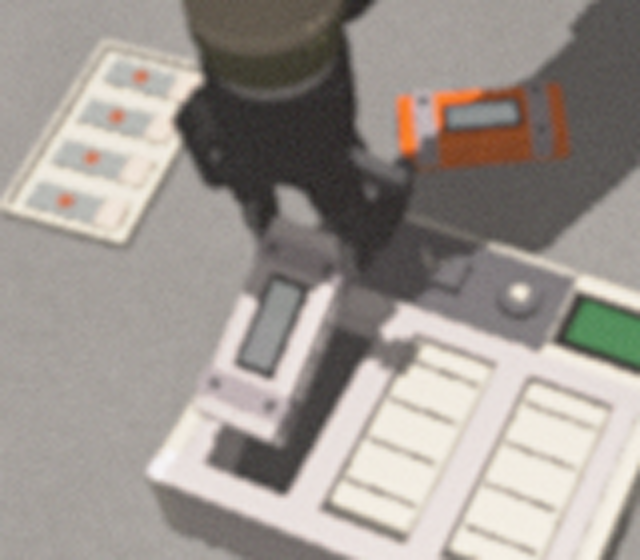

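The chamber is held and hangs clear of the nest, still tipped, with its far lid edge near crop (243,418). Checking its tilt from that edge.

```bash
python3 - <<'E'
from h import *
t=manip.sense()["tool_pos"]
for th in (14,19,24,29):
    a=np.radians(th); n=t+WR.apply([-6,0,8.5])
    for y in(27,-27):
        f=[proj("scene",n+WR.apply([d*np.cos(a)-h*np.sin(a),y,-d*np.sin(a)-h*np.cos(a)])) for d,h in((0,0),(124,0),(124,26))]
        print(th,y,[((p-[195,120]+.5)*4).round().tolist() for p in f])
E
```

```text
14 27 [[355.0, 235.0], [261.0, 431.0], [273.0, 443.0]]
14 -27 [[271.0, 205.0], [176.0, 397.0], [190.0, 410.0]]
19 27 [[355.0, 235.0], [267.0, 435.0], [280.0, 444.0]]
19 -27 [[271.0, 205.0], [182.0, 402.0], [197.0, 411.0]]
24 27 [[355.0, 235.0], [273.0, 438.0], [287.0, 443.0]]
24 -27 [[271.0, 205.0], [189.0, 405.0], [205.0, 410.0]]
29 27 [[355.0, 235.0], [279.0, 439.0], [294.0, 440.0]]
29 -27 [[271.0, 205.0], [196.0, 406.0], [213.0, 408.0]]
```

Emit:
{"op": "send_rows", "data": {"motion": [{"travel":[0,0,0],"angular":[0,-6,0]},{"travel":[0,0,0],"angular":[0,-6,0]},{"travel":[0,0,0],"angular":[0,-6,0]},{"travel":[0,0,0],"angular":[0,-6,0]},{"travel":[0,0,0],"angular":[0,0,0]},{"travel":[0,0,0],"angular":[0,0,0]}]}}

```text
clock: 15.45
tool_pos: [574.7, -64.1, 183.2]
tcp_rot: [-0.124, 2.725, 0.027]
ft_force: [0.1, -0.3, -4.5]
finger_gap: 52.1
grip_force: 85.1
```

```bash
cat >> h.py <<'E'
PL=PR*Ro.from_matrix(np.diag([-1.,1,-1]))*Ro.from_euler("y",-24,degrees=True)
E
python3 - <<'E'
from h import *
go(PT+PR.apply([-53.9,0,51+60]),PL); print(Ro.from_rotvec(manip.sense()["tcp_rot"]).as_matrix().round(2))
print(PT+PR.apply([-53.9,0,51]), manip.sense()["joint_pos"].round(2))
E
```

```text
shift [139.5 382.4  17.9] turn [-1.51 -0.27 -3.56] j6 -0.39 F [ 0.1 -0.3 -4.5]
[[-0.91 -0.09  0.4 ]
 [-0.08  1.    0.04]
 [-0.4   0.   -0.92]]
[419.87839582 305.77528017  51.        ] [-0.33  0.06 -0.51  0.62  0.17 -0.39]
```

Emit:
{"op": "send_rows", "data": {"motion": [{"travel":[14,38,1.8],"angular":[-0.15,0,-0.36]},{"travel":[14,38,1.8],"angular":[-0.15,0,-0.36]},{"travel":[14,38,1.8],"angular":[-0.15,0,-0.36]},{"travel":[14,38,1.8],"angular":[-0.15,0,-0.36]},{"travel":[14,38,1.8],"angular":[-0.15,0,-0.36]},{"travel":[14,38,1.8],"angular":[-0.15,0,-0.36]},{"travel":[14,38,1.8],"angular":[-0.15,0,-0.36]},{"travel":[14,38,1.8],"angular":[-0.15,0,-0.36]},{"travel":[14,38,1.8],"angular":[-0.15,0,-0.36]},{"travel":[10,30,1],"angular":[-0.15,0,-0.36]}]}}

```text
clock: 16.45
tool_pos: [415.3, 294.0, 113.8]
tcp_rot: [-0.221, 2.715, 0.045]
ft_force: [0.4, 0.2, -3.2]
finger_gap: 51.8
grip_force: 85.6
```

Emit:
{"op": "send_rows", "data": {"motion": [{"travel":[0,0,0],"angular":[0,0,0]},{"travel":[0,0,0],"angular":[0,0,0]}]}}

```text
clock: 16.65
tool_pos: [415.9, 292.5, 113.8]
tcp_rot: [-0.222, 2.715, 0.044]
ft_force: [0.5, -0.3, -3.7]
finger_gap: 51.7
grip_force: 86.0
```

```bash
python3 - <<'E'
from h import *
go(PT+PR.apply([-53.9,0,51+30]),PL)
t=manip.sense()["tool_pos"]; print(t)
im=manip.camera("scene")[:,:,::-1]
cv2.imwrite("pics/a7.png",cv2.resize(im[150:290,360:520],None,fx=4,fy=4,interpolation=cv2.INTER_CUBIC))
# predicted chamber corners (lid, underside at far end) if level
c=t+PR.apply([53.9,0,-8])
for p in((62,27,13),(62,-27,13),(62,27,-13),(62,-27,-13),(-62,-27,13)): print(p,((proj("scene",c+PR.apply(p))-[360,150]+.5)*4).round())
E
```

```text
shift [ 7.8 12.5 32.4] turn [-0.03 -0.01  0.25] j6 0.35 F [ 0.5 -0.3 -3.7]
[415.91436538 292.48289982 113.76933801]
(62, 27, 13) [318. 400.]
(62, -27, 13) [222. 371.]
(62, 27, -13) [307. 420.]
(62, -27, -13) [214. 392.]
(-62, -27, 13) [268. 196.]
```

View pics/a7.png

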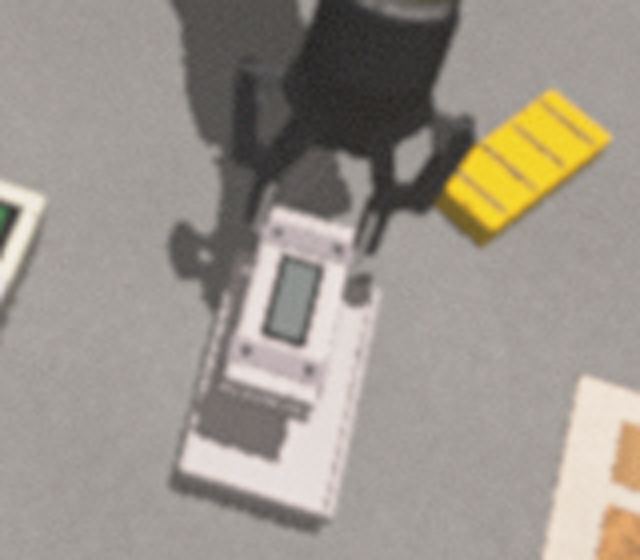

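The chamber looks level over the plate: far lid edge at (225,378)–(313,403), against a predicted (222,371)–(318,400). That used up the pictures (one over the limit of 10, in fact), so from here I use numbers only. Centring and lowering.

Emit:
{"op": "send_rows", "data": {"motion": [{"travel":[3,6,10],"angular":[0,0,0.25]},{"travel":[3,6.5,12],"angular":[0,0,0]},{"travel":[1.8,0,10.4],"angular":[0,0,0]},{"travel":[4,0,9],"angular":[0,0,0]},{"travel":[4,0,9],"angular":[0,0,0]},{"travel":[0,0,0],"angular":[0,0,0]},{"travel":[0,0,0],"angular":[0,0,0]}]}}

```text
clock: 17.4
tool_pos: [418.7, 303.4, 60.3]
tcp_rot: [-0.211, 2.716, 0.044]
ft_force: [0.2, -0.4, -4.3]
finger_gap: 52.1
grip_force: 85.9
```

```bash
python3 - <<'E'
from h import *
go(PT+PR.apply([-53.9,0,51]),PL); print(manip.sense()["tool_pos"])
E
```

```text
shift [2.4 2.2 9.1] turn [-0.1  -0.05 -0.18] j6 0.37 F [ 0.2 -0.4 -4.3]
[418.69960796 303.36807061  60.28770261]
```

Emit:
{"op": "send_rows", "data": {"motion": [{"travel":[1,2,2.3],"angular":[0,0,0]},{"travel":[1,0,2.3],"angular":[0,0,0]},{"travel":[0.6,0,1.4],"angular":[0,0,0]},{"travel":[0,0,0],"angular":[0,0,0]}]}}

```text
clock: 17.8
tool_pos: [418.4, 305.8, 54.0]
tcp_rot: [-0.212, 2.716, 0.045]
ft_force: [-1.0, -0.1, -2.5]
finger_gap: 51.9
grip_force: 85.9
```

Emit:
{"op": "send_rows", "data": {"motion": [{"travel":[0.4,0,0.9],"angular":[0,0,0]},{"travel":[0,0,0],"angular":[0,0,0]}]}}

```text
clock: 18.0
tool_pos: [418.5, 305.8, 53.1]
tcp_rot: [-0.212, 2.715, 0.045]
ft_force: [-0.6, -0.5, -3.4]
finger_gap: 52.2
grip_force: 85.9
```

Emit:
{"op": "send_rows", "data": {"motion": [{"travel":[0.4,0,0.9],"angular":[0,0,0]},{"travel":[0,0,0],"angular":[0,0,0]}]}}

```text
clock: 18.2
tool_pos: [418.6, 305.8, 52.2]
tcp_rot: [-0.212, 2.715, 0.045]
ft_force: [-0.8, 0.8, -2.8]
finger_gap: 51.7
grip_force: 86.0
```

Emit:
{"op": "send_rows", "data": {"motion": [{"travel":[0.3,0,0.7],"angular":[0,0,0]},{"travel":[0,0,0],"angular":[0,0,0]}]}}

```text
clock: 18.4
tool_pos: [418.9, 306.0, 52.1]
tcp_rot: [-0.212, 2.714, 0.046]
ft_force: [-2.8, -0.7, 3.2]
finger_gap: 52.0
grip_force: 86.7
```

Emit:
{"op": "send_rows", "data": {"motion": [{"travel":[0.3,0,0.7],"angular":[0,0,0]},{"travel":[0,0,0],"angular":[0,0,0]}]}}

```text
clock: 18.6
tool_pos: [419.3, 306.2, 52.0]
tcp_rot: [-0.212, 2.713, 0.046]
ft_force: [-6.0, -2.4, 9.8]
finger_gap: 52.2
grip_force: 87.7
```

```bash
python3 - <<'E'
from h import *
s=manip.sense();print(s["ft_force"],s["wrist_torque"])
E
```

```text
[-6.03887691 -2.43284111  9.75490178] [-0.30560321  0.87035622 -0.1167947 ]
```

Contact is made. I'll ease the preload, soften the grip so it settles, then open.

Emit:
{"op": "send_rows", "data": {"grip_force": 20, "motion": [{"travel":[-0.2,0,-0.5],"angular":[0,0,0]},{"travel":[0,0,0],"angular":[0,0,0]},{"travel":[0,0,0],"angular":[0,0,0]},{"travel":[0,0,0],"angular":[0,0,0]}]}}

```text
clock: 19.0
tool_pos: [419.3, 306.2, 52.0]
tcp_rot: [-0.212, 2.714, 0.046]
ft_force: [-3.7, -2.1, 6.9]
finger_gap: 51.9
grip_force: 87.2
```

```bash
python3 - <<'E'
from h import *
s=manip.sense();print(s["ft_force"],s["wrist_torque"])
for d in (-1,): pass
im=manip.camera("scene")[:,:,::-1]; cv2.imwrite("pics/p1.png",im)
E
```

```text
[-3.69531397 -2.11215911  6.92964604] [-0.18603915  0.75079825 -0.06167374]
```

Emit:
{"op": "send_rows", "data": {"gripper": -1, "grip_force": 20, "motion": [{"travel":[0,0,0],"angular":[0,0,0]},{"travel":[0,0,0],"angular":[0,0,0]},{"travel":[0,0,0],"angular":[0,0,0]}]}}

```text
clock: 19.35
tool_pos: [419.3, 306.2, 52.0]
tcp_rot: [-0.212, 2.714, 0.046]
ft_force: [-4.5, -1.9, 7.1]
finger_gap: 51.8
grip_force: 87.2
```

```bash
python3 - <<'E'
from h import *
s=manip.sense();print(s["ft_force"],s["wrist_torque"],s["grip_force"])
E
```

```text
[-4.47976372 -1.85854     7.08868234] [-0.15308034  0.67963767 -0.09084422] 87.21253752708435
```

Emit:
{"op": "send_rows", "data": {"motion": [{"travel":[0,0,0],"angular":[0,0.6,0]},{"travel":[0,0,0],"angular":[0,0,0]}]}}

```text
clock: 19.55
tool_pos: [419.4, 306.3, 52.0]
tcp_rot: [-0.212, 2.724, 0.045]
ft_force: [-4.0, -1.5, 6.5]
finger_gap: 52.0
grip_force: 87.3
```

```bash
python3 - <<'E'
from h import *
s=manip.sense();print(s["ft_force"],s["wrist_torque"],s["grip_force"])
E
```

```text
[-4.00281669 -1.47587214  6.50501853] [-0.05198032  0.48397384 -0.06770076] 87.26157188415527
```

Emit:
{"op": "send_rows", "data": {"motion": [{"travel":[0,0,0],"angular":[0,0.6,0]},{"travel":[0,0,0],"angular":[0,0,0]}]}}

```text
clock: 19.75
tool_pos: [419.6, 306.3, 52.1]
tcp_rot: [-0.213, 2.734, 0.044]
ft_force: [-4.0, -1.8, 6.3]
finger_gap: 51.9
grip_force: 87.2
```

```bash
python3 - <<'E'
from h import *
s=manip.sense();print(s["ft_force"],s["wrist_torque"],s["grip_force"])
E
```

```text
[-4.02039866 -1.77228484  6.33300095] [ 0.00648809  0.20598457 -0.06156845] 87.20604658126831
```

Emit:
{"op": "send_rows", "data": {"motion": [{"travel":[0,0,0],"angular":[0,0.6,0]},{"travel":[0,0,0],"angular":[0,0,0]}]}}

```text
clock: 19.95
tool_pos: [419.7, 306.4, 52.1]
tcp_rot: [-0.214, 2.744, 0.043]
ft_force: [-1.7, -0.6, 6.4]
finger_gap: 51.8
grip_force: 87.2
```

```bash
python3 - <<'E'
from h import *
s=manip.sense();print(s["ft_force"],s["wrist_torque"],s["grip_force"])
E
```

```text
[-1.72063834 -0.59043396  6.36603586] [ 0.11849309 -0.04901199 -0.04402347] 87.16303825378418
```

Emit:
{"op": "send_rows", "data": {"gripper": 0.6, "motion": [{"travel":[0,0,0],"angular":[0,0,0]},{"travel":[0,0,0],"angular":[0,0,0]},{"travel":[0,0,0],"angular":[0,0,0]},{"travel":[0,0,0],"angular":[0,0,0]}]}}

```text
clock: 20.35
tool_pos: [418.3, 305.6, 50.8]
tcp_rot: [-0.215, 2.747, 0.042]
ft_force: [0.9, 0.5, -0.4]
finger_gap: 68.7
grip_force: 0.0
```

Emit:
{"op": "send_rows", "data": {"motion": [{"travel":[0,0,-5],"angular":[0,0,0]},{"travel":[0,0,-15],"angular":[0,0,0]},{"travel":[0,0,-30],"angular":[0,0,0]},{"travel":[0,0,-40],"angular":[0,0,0]},{"travel":[0,0,-40],"angular":[0,0,0]},{"travel":[0,0,0],"angular":[0,0,0]},{"travel":[0,0,0],"angular":[0,0,0]}]}}

```text
clock: 21.05
tool_pos: [370.4, 298.7, 173.1]
tcp_rot: [-0.215, 2.744, 0.045]
ft_force: [0.1, 0.0, -0.5]
finger_gap: 68.4
grip_force: 0.0
```

```bash
python3 - <<'E'
from h import *
A=manip.camera("scene"); s=manip.sense(); print(s["tool_pos"],s["ft_force"])
T=manip.camera("top"); cv2.imwrite("pics/p2.png",A[:,:,::-1]); cv2.imwrite("pics/p3.png",T[:,:,::-1])
# glass window: grey, less bright patch on the plate
for n,im in(("scene",A),("top",T)):
    c=proj(n,PT+[0,0,56]).astype(int); x,y=c-35
    g=cv2.cvtColor(im[y:y+70,x:x+70],cv2.COLOR_RGB2GRAY)
    hull=np.array([proj(n,PT+PR.apply([a*75,b*40,30])) for a,b in((1,1),(1,-1),(-1,-1),(-1,1))]).astype(int)-[x,y]
    m=np.zeros_like(g); cv2.fillPoly(m,[hull],255)
    d=((g<175)&(m>0)).astype(np.uint8)
    N,L,st,ce=cv2.connectedComponentsWithStats(d)
    for i in range(1,N):
        if st[i,4]>40:
            p=onz(n,*(ce[i]+[x,y]),56)-PT; print(n,st[i],PR.inv().apply(p).round(1), cv2.minAreaRect(np.argwhere(L==i)[:,::-1].astype(np.float32)))
E
```

```text
[369.85682099 298.16136349 171.69135664] [ 0.05536523 -0.55100923 -0.07287618]
scene [21 18 14 29 68] [ -8.8 -24.1  56. ] ((25.561769485473633, 31.329647064208984), (6.274600028991699, 29.533893585205078), 25.641006469726562)
scene [ 29  25  15  24 244] [ 2.9  1.7 56. ] ((36.084903717041016, 36.45282745361328), (11.675647735595703, 21.428245544433594), 15.945395469665527)
scene [ 18  48  23  19 129] [68.2 -4.8 56. ] ((27.743267059326172, 59.20556640625), (24.999099731445312, 10.042010307312012), 36.38435363769531)
top [ 24  13  26  48 614] [-3.9 -5.6 56. ] ((36.57999801635742, 36.55999755859375), (45.39625930786133, 21.920310974121094), 81.8698959350586)
```

```bash
python3 -c "
from workcell import manip
print(manip.close_job())"
```

```text
the job is handed in; nothing more can be done
None
```

I pressed stop and then enter, tipped the chamber, and set it down inside the rim of the cooling plate, about 3 mm off centre by the camera and level by the wrist forces; then I let go and handed the job in at about 21 s (no verdict returned, and I viewed 11 pictures, one over the limit of 10).

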